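# Pin the filter leaves to the light stand

### The job

Lay the amber filter leaf flat and squarely on top of the green one on the light stand with their pivot holes in line. Then take the pivot pin from the wooden rack and pass it down through both leaves into the stand's hidden eccentric bush, feeling for the bore without forcing, until its knob sits down flat on the amber leaf; let go, and leave the bottle, the film can and the lens where they stand.

Things in the scene. Friction and masses are not known exactly. Their poses are not given: they have to be found in the camera images.
- stand: grey cast light box of a filter stand, fixed to the bench on a dark foot plate 196 x 112 x 5 mm; its flat top, 172 x 92 mm, is 40 mm above the bench. Origin on the pivot axis at bench level; +x points to the white light window, centre 62 mm away; the box reaches 131 mm to +x and 41 mm to -x
- bush_face (a point): on the pivot axis, on the flat brass eccentric bush: 37 mm above the bench, 3 mm below the stand's top, in a 24 mm opening under the leaves. Its through bore (11 mm, 1 mm chamfer, 16 mm deep) is 4.5 mm off this axis, clamped where it centres the filters on the light: which way is not known and the leaves cover it. The pin drops in within about 1.3 mm of it, dips a little near it, else stops
- green_leaf: dark metal filter leaf with a round green glass, 126 x 48 x 8 mm, 85 g, loose and flat on the stand over the opening; it slides with the pin. Origin: underside, middle of its through pivot hole (11 mm, 1 mm chamfer); +x along the leaf to the glass (36 mm wide, centre 62 mm away); the plate reaches 102 mm to +x, 24 mm to -x and to either side
- amber_leaf: the same filter leaf with an amber glass, loose, flat on the bench. Origin and axes as for the green leaf; it balances about 34 mm along +x from the hole and is gripped there across its 48 mm width by the fingertips; 70 to 110 g
- pin: steel pivot pin with a knurled brass knob, upright in the rack, foot 8 mm above the bench. Shank 10 mm thick with a 1.2 mm chamfer at the foot, 34 mm long; the knob on top is 26 mm across and 24 mm high (34 to 58 mm above the foot). Origin at the centre of the foot, z up the pin; when home its foot is 22 mm above the bench; 60 to 100 g
- pin_seat (a point): centre of the flat underside of the pin's knob, 34 mm above its foot; it rests on the amber leaf when the pin is home, 56 mm above the bench
- pin_rack: beech block 56 x 76 x 42 mm, fixed to the bench, with three holes in its top; the pin stands in the middle one (12 mm, 36 mm deep), its knob resting on the block. Origin at the centre of the underside; the row of holes runs along y
- bottle: small white and blue dropper bottle with a black cap, 39 x 39 x 80 mm, loose to the left of the big white bottle; leave it. Origin under its centre
- film_can: black film can with a grey lid, 34 x 34 x 50 mm, loose just behind the stand, beside the big white bottle; leave it. Origin under its centre
- loose_lens: black camera lens standing on its end, 57 x 58 x 40 mm, loose just behind the stand, between the film can and the white dish; leave it. Origin under its centre
There are look-alikes about, which are no part of the job. Leave any purple or red look-alike of the pin alone.

How it is judged:
On the way, in this order (a step that is already met when the one before it is completed fails the run):
1. the amber leaf lies flat on the green leaf on the stand, let go, with the pivot holes within 12 mm of each other (z of green_leaf in the frame of stand between 0.038 and 0.042 m and angle between each of green_leaf, amber_leaf's own z axis and vertical below 0.04 rad and z of amber_leaf in the frame of stand between 0.046 and 0.05 m and horizontal distance between amber_leaf and green_leaf below 0.012 m and angle between the x axis of amber_leaf and the x axis of green_leaf, either way round below 0.35 rad and contact force between the fingers and amber_leaf below 0.05 N), for 0.2 s.
2. the pin has passed through both leaves: its foot is below the green leaf (z of pin in the frame of stand below 0.0395 m and horizontal distance between pin and amber_leaf below 0.004 m and horizontal distance between pin and green_leaf below 0.004 m), for 0.05 s.
At the end, for the whole second after the job is handed in: both leaves flat on the stand, amber on green (within 2 mm of height, 0.04 rad of level, 0.35 rad of each other), the pin upright (0.06 rad) in both holes (3 mm) and the bush, its knob down on the amber leaf within 1.5 mm, all at rest (z of green_leaf in the frame of stand between 0.038 and 0.042 m and angle between each of green_leaf, amber_leaf's own z axis and vertical below 0.04 rad and z of amber_leaf in the frame of stand between 0.046 and 0.05 m and z of pin in the frame of stand between 0.0205 and 0.0235 m and angle between pin's own z axis and vertical below 0.06 rad and horizontal distance between pin and amber_leaf below 0.003 m and horizontal distance between pin and green_leaf below 0.003 m and horizontal distance between pin and stand below 0.008 m and angle between the x axis of amber_leaf and the x axis of green_leaf, either way round below 0.35 rad and linear speed of each of pin, amber_leaf, green_leaf below 0.02 m/s); the robot touches nothing.
It fails at once if the pin is forced: pressed with more than 40 N against a leaf or the stand (contact force between pin and amber_leaf above 40 N or contact force between pin and green_leaf above 40 N or contact force between pin and stand above 40 N).
It fails at once if the green leaf is pushed off the stand (z of green_leaf in the frame of stand below 0.03 m).
It fails at once if the bottle, the film can or the lens is shifted by more than 20 mm (distance of any of bottle, film_can, loose_lens from where it was at the start of the episode above 0.02 m).
It also fails if it takes over 72 s, if anything falls off the work surface, if the arm or the gripper's body presses on something with over 40 N, if the wrist force passes 120 N, or if a joint passes its speed limit or range.

### The arm

A 6-joint arm with a two-finger parallel gripper is mounted at the origin on a cart in front of the work surface, level with it; the furniture and walls round the work are solid. World frame = base frame: x ahead of the robot, y to its left, z up, the work surface at z = 0. Lengths are in m, angles in rad, forces in N, time in s.
With the tool pointing down it reaches from about 0.3 to 0.775 m from the base axis. Payload 14.6 kg.
Tool frame: the origin (TCP) lies at the very end of the fingers, on their centre line; the grasp point (between the pads) lies 19 mm behind it; z points along the fingers, y is the line along which they close (so a half turn about z gives the same grasp; the last joint's range is limited). The gripper opens to 85 mm and grips with 20 to 120 N. Pads are 22 mm wide; open, the fingers measure 114 mm over their backs; the gripper's body (76 mm by 85 mm) begins 54 mm behind the grasp point. The pads swing forward as they close: fully open they stand 13 mm farther back than shut.
Start: joints at [-1.202, 0.3, 1.521, -0, 1.321, -0.067], TCP at [0.232, -0.499, 0.231] pointing down, gripper open.
Joint ranges: [-3.03, 3.03], [-0.79, 2.21], [0.23, 2.52], [-1.04, 4.18], [0, 3.07], [-2.55, 2.55]. Speed limits (rad/s): [2.22, 2.22, 2.57, 3.14, 3.14, 3.14].

### API

Orientations are given as a unit quaternion [x, y, z, w].
In Python, from bench import sense, camera, camera_model, finish_job gives the robot as it stands.
- The arm moves only by the shell command python3 -m pendant 'ROWS' [OPENING] [FORCE]. ROWS is JSON, a list of rows, each a list of 2 entries, a list of its own where there are three numbers: the shift along the tool's x, y, z in cm, then the turn about the tool's z in degrees. In form: [[[tx, ty, tz], roll], ...]. A call has 1 to 5 rows; each row is the pose to reach, as a shift and turn from the pose commanded when the call began, along the tool's axes at that moment; what a row does not reach only later rows make up. A row lasts 1/8 s, in which the tool goes at most 62.5 mm and 10.7 degrees, less where a joint would pass 70% of its speed; a pose out of reach is approached as far as the arm can. A call with a gripper value outside its range is refused whole. OPENING is the finger opening in cm, from 0 to 8.54, set as the call begins (- or left out, the last holds). The fingers move at their own pace and stop on an object; FORCE is the grip in N (left out, the last holds). Time passes only in rows, so rows that repeat a pose let the fingers close. It gives the time, the measured TCP pose, the force, the opening and the grip force at its end, in the units of the state.
- sense(): the state, without advancing time (a new reading comes with each control period).
- camera(name): name is "side" or "top"; returns the picture (384x512x3 uint8, blue, green, red); there is no depth.
- camera_model(name): a dict with "mtx" (3x3 intrinsics, pixels), "cam_to_world" (4x4, takes a point from camera to world coordinates). Camera axes: x right, y up, looking along -z (the intrinsics and any distortion apply to the point x, -y, -z); pixel columns grow to the right and rows downward; lengths in m; the calibration is good to about 2 mm. A picture is of the moment at which its call begins. camera_model takes no time and is no camera call.
- finish_job(): hands the job in; it is judged then, once.
The state is a dict: "t": time; "joint_positions": joint angles; "joint_vel": joint speeds; "effort": joint torques, N m; "ee_pos": TCP position; "ee_rot": TCP orientation; "wrist_force": force on the tool from outside, world axes, zero at the start; "torque": the same for the moment, N m; "finger_gap": finger opening in m; "gripper_force": force on a finger pad.
Only numpy, scipy, OpenCV 4.12 (cv2) and the standard library are available. Lean on these libraries where they do the work, as an engineer would, in place of code of your own. Each camera call takes 0.05 s, during which the arm holds its last target. There are 200 camera calls.

## Working session

There is one attempt and no reset: what is moved stays moved. The work goes in short steps, Python scripts to look and compute and a shell command to move; the robot and the scene stay as the last step left them, time stands still between calls to the robot, and variables do not carry over. Pictures are saved under pics/ and viewed, at most 10 in all, crops included, and the job is handed in when it is done.

```bash
mkdir -p pics; ls; cat > h.py <<'E'
import numpy as np, cv2
from bench import sense, camera, camera_model, finish_job
def ray(name,px):
    m=camera_model(name);K=np.array(m["mtx"]);T=np.array(m["cam_to_world"])
    d=np.linalg.inv(K)@np.array([px[0],px[1],1.0]); d=np.array([d[0],-d[1],-d[2]])
    return T[:3,3],T[:3,:3]@d
def on(name,px,z):
    o,d=ray(name,px); return o+d*(z-o[2])/d[2]
def proj(name,p):
    m=camera_model(name);K=np.array(m["mtx"]);T=np.array(m["cam_to_world"])
    c=T[:3,:3].T@(np.array(p)-T[:3,3]); v=K@np.array([c[0],-c[1],-c[2]]); return v[:2]/v[2]
def tri(pa,pb):
    o1,d1=ray("top",pa);o2,d2=ray("side",pb)
    A=np.stack([d1,-d2],1);s=np.linalg.lstsq(A,o2-o1,rcond=None)[0]
    return (o1+d1*s[0]+o2+d2*s[1])/2, np.linalg.norm(o1+d1*s[0]-o2-d2*s[1])
E
python3 - <<'E'
from h import *
for n in("top","side"):
    m=camera_model(n);print(n,{k:np.round(v,3).tolist() if k in("mtx","cam_to_world") else v for k,v in m.items()})
    im=camera(n);cv2.imwrite(f"pics/{n}0.png",im);np.save(n+"0.npy",im)
s=sense();print(s)
E
```

```text
pics
top {'mtx': [[469.561, 0.0, 251.588], [0.0, 469.561, 196.203], [0.0, 0.0, 1.0]], 'cam_to_world': [[0.001, 0.999, -0.047, 0.498], [-1.0, 0.002, 0.01, -0.012], [0.01, 0.047, 0.999, 1.375], [0.0, 0.0, 0.0, 1.0]]}
side {'mtx': [[486.107, 0.0, 251.647], [0.0, 486.107, 189.828], [0.0, 0.0, 1.0]], 'cam_to_world': [[0.904, 0.237, -0.356, 0.128], [-0.428, 0.504, -0.751, -0.987], [0.001, 0.831, 0.557, 0.78], [0.0, 0.0, 0.0, 1.0]]}
{'t': 0.1, 'joint_positions': array([-1.20160074e+00,  3.00416485e-01,  1.52154258e+00,  2.17075750e-05,
        1.32069040e+00, -6.65886885e-02]), 'joint_vel': array([ 0.00022905, -0.00193009, -0.00184565,  0.0009844 , -0.00158462,
       -0.00118156]), 'effort': array([ 1.54559631e-03, -5.44381070e+01, -3.62370014e+01, -8.74514626e-05,
        3.07370959e-03, -2.40885264e-06]), 'ee_pos': array([ 0.2320964 , -0.49839122,  0.23076756]), 'ee_rot': array([ 9.76355725e-01,  2.16169424e-01, -6.92498490e-05, -5.23950323e-04]), 'wrist_force': array([-0.37799964, -0.15920322,  0.28851443]), 'torque': array([0.02506152, 0.01599054, 0.01640824]), 'gripper_force': 0.0, 'finger_gap': 0.08544764736703411}
```

View pics/top0.png

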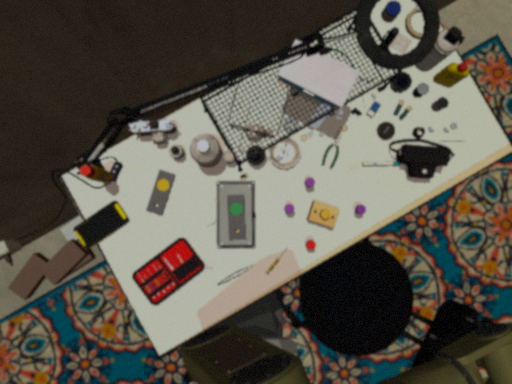

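View pics/side0.png

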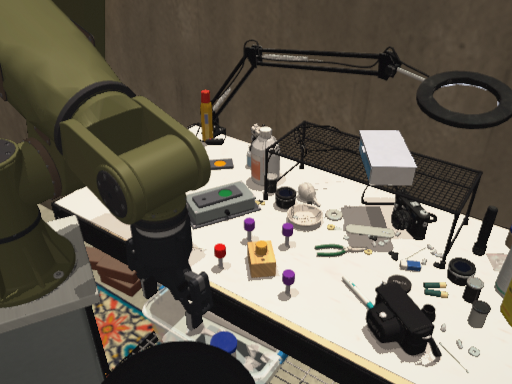

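Top view: candidates are the amber leaf (glass at 163,185), the green leaf on the stand (236,209), and the brass-knob pin in the rack (323,214). Look-alikes to leave alone are the purple pins at (310,183), (290,209), (360,209) and the red one at (310,245). I'll check this in one close crop.

```bash
python3 - <<'E'
from h import *
im=np.load("top0.npy")
c=im[140:260,135:345]
cv2.imwrite("pics/c1.png",cv2.resize(c,None,fx=3.8,fy=3.8,interpolation=cv2.INTER_CUBIC))
hsv=cv2.cvtColor(im,cv2.COLOR_BGR2HSV)
def blobs(name,mask,x0,x1,y0,y1):
    m=np.zeros_like(mask);m[y0:y1,x0:x1]=mask[y0:y1,x0:x1]
    n,l,st,ce=cv2.connectedComponentsWithStats(m)
    for i in range(1,n):
        if st[i,4]>25:
            cn=cv2.findContours((l==i).astype(np.uint8),0,2)[0][0]
            print(name,st[i].tolist(),ce[i].round(1),[np.round(v,1) for v in cv2.minAreaRect(cn)])
blobs("amber",cv2.inRange(hsv,(15,150,100),(32,255,255)),140,190,160,225)
blobs("green",cv2.inRange(hsv,(40,100,40),(90,255,255)),210,262,175,255)
blobs("rack",cv2.inRange(hsv,(8,60,100),(32,255,255)),300,348,190,240)
g=cv2.inRange(hsv,(0,0,40),(180,90,175))
blobs("greyA",g,140,190,160,225)
blobs("greyS",g,205,268,170,260)
E
```

```text
amber [157, 179, 12, 12, 118] [162.6 184.6] [array([162.5, 184.5]), array([11., 11.]), np.float64(90.0)]
green [230, 203, 12, 12, 120] [235.6 208.4] [array([235.5, 208.5]), array([11., 11.]), np.float64(90.0)]
rack [307, 201, 33, 28, 611] [323.  214.2] [array([323.1, 214.2]), array([28.1, 21.8]), np.float64(18.4)]
greyA [173, 160, 14, 4, 43] [179.6 161.2] [array([179.5, 161.5]), array([ 3., 13.]), np.float64(90.0)]
greyA [145, 168, 32, 49, 787] [160.1 193.8] [array([160.6, 192.2]), array([20.9, 46.8]), np.float64(18.4)]
greyS [205, 170, 21, 7, 123] [213.7 172.7] [array([215., 173.]), array([ 6., 20.]), np.float64(90.0)]
greyS [207, 170, 51, 80, 2890] [235.4 213.4] [array([232. , 209.5]), array([79., 50.]), np.float64(90.0)]
```

View pics/c1.png

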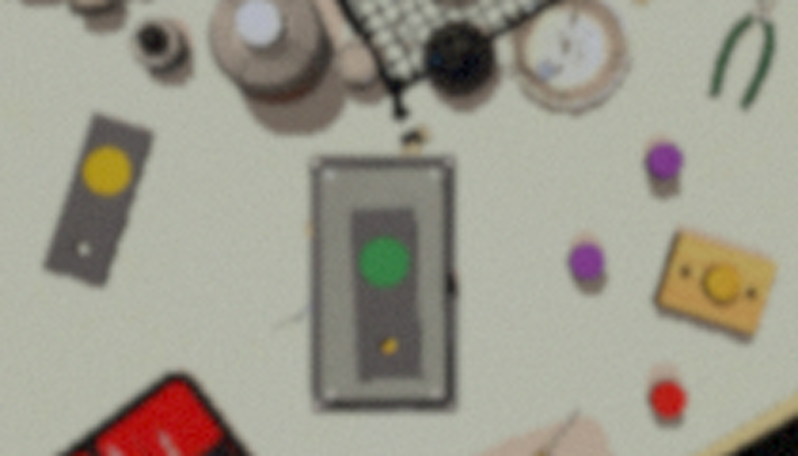

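Crop (3.8× from 135,140): amber leaf hole at crop (85,249) = px (157.4,205.5). Green leaf hole shows brass at (390,346) = px (237.6,231). The rack's middle hole holds the brass knob at (721,284), so the choices are confirmed.

```bash
cat >> h.py <<'E'
def yaw(s=None):
    s=s or sense(); q=s["ee_rot"]; x=np.array([1-2*(q[1]**2+q[2]**2),2*(q[0]*q[1]+q[2]*q[3])]); return np.degrees(np.arctan2(x[1],x[0]))
def go(p,yw=None):
    s=sense();a=yaw(s);d=np.array(p)-s["ee_pos"];r=np.radians(a)
    roll=0 if yw is None else -((yw-a+90)%180-90)
    print("tool cm",np.round(100*np.array([d[0]*np.cos(r)+d[1]*np.sin(r),d[0]*np.sin(r)-d[1]*np.cos(r),-d[2]]),2),"roll",round(roll,1),"yaw",round(a,1),"|d|cm",round(100*np.linalg.norm(d),1))
E
python3 - <<'E'
from h import *
ims=[camera("top").astype(float) for _ in range(6)]
im=np.mean(ims,0).astype(np.float32);np.save("topavg.npy",im)
g=im.mean(2)
print("amber hole patch\n",g[200:211,152:164].astype(int))
print("green hole patch R-B\n",(im[...,2]-im[...,0])[225:237,231:245].astype(int));print(g[225:237,231:245].astype(int))
def cen(w,x,y,r):
    w=w[y-r:y+r+1,x-r:x+r+1];w=np.clip(w-np.median(w)-6,0,None);Y,X=np.mgrid[y-r:y+r+1,x-r:x+r+1];return (w*X).sum()/w.sum(),(w*Y).sum()/w.sum()
ah=cen(g,157,205,4);gh=cen(im[...,2]-im[...,0],238,231,4)
print("holes px",ah,gh)
A=on("top",ah,.006);Ag=on("top",(162.6,184.6),.008);print("amber",A,Ag,np.degrees(np.arctan2(*(Ag-A)[1::-1])),np.linalg.norm(Ag-A))
G=on("top",gh,.044);Gg=on("top",(235.6,208.4),.048);print("green",G,Gg,np.degrees(np.arctan2(*(Gg-G)[1::-1])),np.linalg.norm(Gg-G))
hsv=cv2.cvtColor(im.astype(np.uint8),cv2.COLOR_BGR2HSV)
k=cv2.inRange(hsv,(18,140,0),(32,255,255))[200:230,308:340];print(k.any(),)
print("leaf rects");
for n,x0,x1,y0,y1,z in(("amb",142,182,164,222,.008),("grn",222,250,190,245,.048)):
    m=(g[y0:y1,x0:x1]<(125 if n=="amb" else 112)).astype(np.uint8);c=max(cv2.findContours(m,0,2)[0],key=cv2.contourArea);r=cv2.minAreaRect(c);print(n,r,on("top",(r[0][0]+x0,r[0][1]+y0),z))
print(g[215,205:268].astype(int));print(g[172:256,228].astype(int))
E
```

```text
amber hole patch
 [[ 83  83  84  84  84  84  84  84  85  83  84  84]
 [ 83  82  82  80  83  83  84  83  85  84  83  83]
 [ 82  81  79  80  81  84  83  84  83  83  84  84]
 [ 82  81  77  81  92  95  88  84  83  84  83  84]
 [ 82  78  75  93 116 119 102  88  82  83  83  84]
 [ 82  78  76 103 134 137 112  90  83  83  83  83]
 [ 82  80  77  96 124 128 107  89  83  83  82  80]
 [ 82  82  80  83  97 100  91  84  83  84  83  80]
 [ 83  85  82  82  83  84  84  83  85  84  83  86]
 [ 83  82  83  83  82  84  83  83  82  84  82  93]
 [ 85  83  83  83  82  82  82  83  83  83  83 104]]
green hole patch R-B
 [[  7   6   6   5   5   5   5   6   5   5   5   6   4   5]
 [  5   5   5   5   5   4   5   6   5   5   4   5   4   6]
 [  6   4   5   5   5   4   6   6   6   5   5   4   5   6]
 [  5   5   4   5   6  12  21  21  12   6   4   4   5   5]
 [  4   5   6   6  15  41  59  54  28   9   5   5   5   6]
 [  4   4   6  10  35  75  99  82  43  13   5   4   5   4]
 [  5   4   6  12  45  89 104  84  41  12   5   5   5   5]
 [  4   5   5  10  35  70  77  57  26   9   5   4   5   6]
 [  4   4   4   5  15  29 
[... 1485 characters left out ...]
8496), (45.585445404052734, 17.56808853149414), 87.61405944824219) [0.50154203 0.01776118 0.048     ]
[175 176 175 175 175 176 176 175 176 174 166 140 109  96 106 121 126 126
 127 125 126 122 114  97  86  84  82  79  80  81  81  82  81  82  82  82
  81  83  86  97 116 125 129 127 127 120  99  64  41  61 111 154 171 175
 176 175 176 176 176 175 176 175 176]
[176 175 175 175 175 174 174 170 150 115  91  89 105 121 127 127 128 126
 127 128 127 125 117 102  91  87  87  88  86  88  87  89  88  89  89  90
  91  92  91  93  95  95  96  97  98  99 101 100 102 102 104 104 104 104
 105 108 109 108 108 107 109 110 113 112 115 115 117 118 122 126 126 122
 109  84  66  82 124 159 174 175 176 176 175 176]
```

```bash
python3 - <<'E'
from h import *
go((.5689,.2407,.23),-16.5)
E
```

```text
tool cm [ 61.73 -52.8    0.12] roll 41.5 yaw 25.0 |d|cm 81.2
```

```bash
python3 -m pendant '[[[23,-20,0],41.5],[[23,-20,0],41.5],[[23,-20,0],41.5],[[23,-20,0],41.5],[[23,-20,0],41.5]]' 6.2 30
python3 -c "
from h import *
go((.5689,.2407,.2),-16.5);print(sense()['joint_positions'].round(2))"
```

```text
t: 1.02
ee_pos: [0.3531, -0.2269, 0.2315]
ee_rot: [0.989, -0.146, 0.0, 0.0]
wrist_force: [0.2, -0.2, 0.7]
finger_gap: 0.0625
gripper_force: 0.0
tool cm [  7.2  -51.     3.15] roll -0.2 yaw -16.7 |d|cm 51.6
[-0.66  0.    1.86  0.    1.28  1.2 ]
```

```bash
python3 -m pendant '[[[4,-29,0],0],[[4,-29,0],0],[[4,-29,0],0],[[4,-29,0],0],[[4,-29,0],0]]' 
python3 -m pendant '[[[3,-22,2],0],[[3,-22,2],0],[[3,-22,2],0],[[3,-22,2],0],[[3,-22,2],0]]'
python3 -c "
from h import *
go((.5689,.2407,.05),-16.5);print(sense()['joint_positions'].round(2))"
```

```text
t: 1.65
ee_pos: [0.4741, 0.0407, 0.2314]
ee_rot: [0.99, -0.143, 0.0, -0.0]
wrist_force: [1.6, 0.6, 0.1]
finger_gap: 0.0625
gripper_force: 0.0
t: 2.28
ee_pos: [0.5649, 0.2425, 0.2102]
ee_rot: [0.99, -0.143, -0.001, 0.0]
wrist_force: [0.1, 0.3, -0.3]
finger_gap: 0.0619
gripper_force: 0.0
tool cm [ 0.44  0.06 16.02] roll 0.1 yaw -16.4 |d|cm 16.0
[0.35 0.46 1.35 0.   1.33 2.2 ]
```

```bash
python3 -m pendant '[[[0.4,0.1,6],0],[[0.4,0.1,12],0],[[0.4,0.1,17],0],[[0.4,0.1,18],0],[[0.4,0.1,18],0]]' 
python3 - <<'E'
from h import *
go((.5689,.2407,.0),-16.5)
cv2.imwrite("pics/s1.png",cv2.resize(camera("side")[110:210,160:290],None,fx=6,fy=6,interpolation=cv2.INTER_CUBIC))
E
```

```text
t: 2.9
ee_pos: [0.569, 0.2383, 0.0326]
ee_rot: [0.99, -0.144, 0.0, -0.0]
wrist_force: [0.7, 0.7, -0.0]
finger_gap: 0.0618
gripper_force: 0.0
tool cm [-0.08 -0.23  3.26] roll -0.1 yaw -16.6 |d|cm 3.3
```

View pics/s1.png

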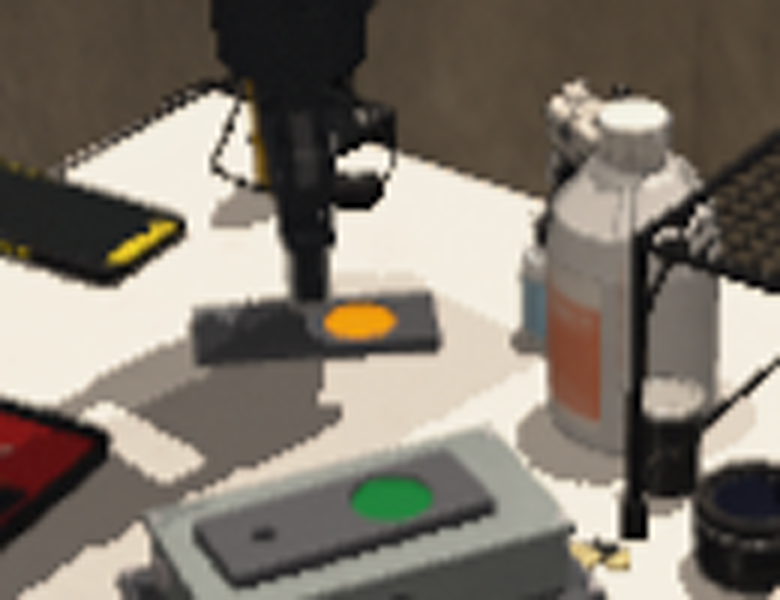

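The fingers straddle the amber leaf at crop (310,300), behind the glass at (360,320). Now descending.

```bash
python3 -m pendant '[[[0,-0.2,2],0],[[0,-0.2,3],0],[[0,-0.2,3.1],0],[[0,-0.2,3.1],0]]' 
python3 -m pendant '[[[0,0,0.2],0],[[0,0,0.2],0]]'
```

```text
t: 3.45
ee_pos: [0.5692, 0.2405, 0.0005]
ee_rot: [0.99, -0.144, 0.0, -0.0]
wrist_force: [0.1, 0.8, -0.0]
finger_gap: 0.062
gripper_force: 0.0
t: 3.7
ee_pos: [0.569, 0.2404, -0.0016]
ee_rot: [0.99, -0.144, 0.0, -0.0]
wrist_force: [0.0, 0.0, 0.2]
finger_gap: 0.062
gripper_force: 0.0
```

```bash
python3 -m pendant '[[[0,0,0],0],[[0,0,0],0],[[0,0,0],0],[[0,0,0],0]]' 4.2 40
python3 -m pendant '[[[0,0,-2],0],[[0,0,-6],0],[[0,0,-10],0],[[0,0,-10],0]]'
python3 - <<'E'
from h import *
print(sense()['finger_gap'],sense()['wrist_force'])
cv2.imwrite("pics/s2.png",cv2.resize(camera("side")[70:200,160:290],None,fx=4.5,fy=4.5,interpolation=cv2.INTER_CUBIC))
E
```

```text
t: 4.2
ee_pos: [0.5692, 0.2405, -0.0013]
ee_rot: [0.99, -0.144, 0.0, -0.0]
wrist_force: [0.6, -0.5, 5.1]
finger_gap: 0.0464
gripper_force: 41.6
t: 4.7
ee_pos: [0.5704, 0.2409, 0.1027]
ee_rot: [0.99, -0.144, 0.003, -0.001]
wrist_force: [0.5, 0.2, -1.1]
finger_gap: 0.0466
gripper_force: 41.3
0.0465973204643563 [ 0.45497679  0.18931508 -1.06746225]
```

View pics/s2.png

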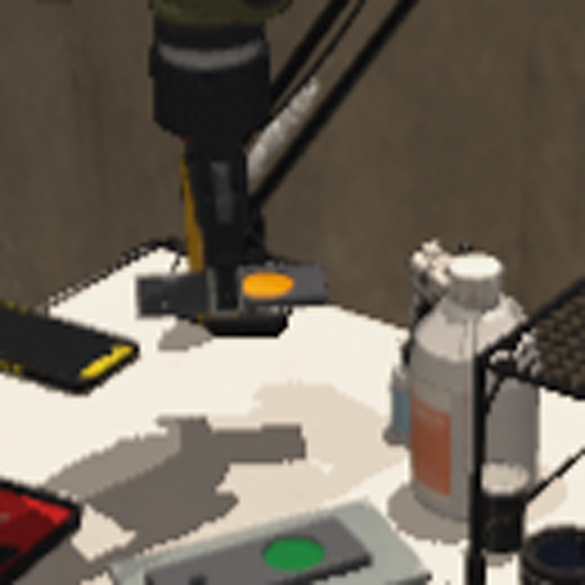

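The leaf is gripped and hangs level. Now carrying it to the stand.

```bash
python3 - <<'E'
from h import *
go((.498,.0173,.10),3.8)
E
```

```text
tool cm [-0.5  23.44  0.03] roll -20.3 yaw -16.5 |d|cm 23.4
```

```bash
python3 -m pendant '[[[-0.2,5,0],-6],[[-0.4,10,0],-12],[[-0.5,15,0],-18],[[-0.5,20,0],-20.3],[[-0.5,23.4,0],-20.3]]' 
python3 -m pendant '[[[0,0,0],0],[[0,0,0],0]]'
python3 - <<'E'
from h import *
go((.498,.0173,.056),3.8)
E
```

```text
t: 5.38
ee_pos: [0.4963, 0.0158, 0.0976]
ee_rot: [0.999, 0.033, -0.001, -0.0]
wrist_force: [0.1, -0.7, -1.4]
finger_gap: 0.0465
gripper_force: 41.4
t: 5.62
ee_pos: [0.4975, 0.0178, 0.0979]
ee_rot: [0.999, 0.033, -0.0, -0.0]
wrist_force: [0.3, 0.4, -1.1]
finger_gap: 0.0465
gripper_force: 41.4
tool cm [0.05 0.06 4.19] roll -0.0 yaw 3.8 |d|cm 4.2
```

```bash
python3 -m pendant '[[[0,0,2],0],[[0,0,4],0],[[0,0,4.7],0],[[0,0,4.8],0],[[0,0,4.8],0]]' 
python3 -m pendant '[[[0,0,0.1],0],[[0,0,0.2],0],[[0,0,0.25],0],[[0,0,0.25],0]]'
```

```text
t: 6.25
ee_pos: [0.498, 0.0177, 0.0508]
ee_rot: [0.999, 0.033, 0.0, 0.0]
wrist_force: [0.5, -0.3, -0.1]
finger_gap: 0.0465
gripper_force: 41.4
t: 6.75
ee_pos: [0.4976, 0.0175, 0.0478]
ee_rot: [0.999, 0.033, -0.0, -0.0]
wrist_force: [0.2, 0.4, -0.0]
finger_gap: 0.0466
gripper_force: 41.4
```

```bash
python3 -m pendant '[[[0,0,0.08],0],[[0,0,0.08],0],[[0,0,0.08],0]]'
python3 -m pendant '[[[0,0,0.08],0],[[0,0,0.08],0],[[0,0,0.08],0]]'
```

```text
t: 7.12
ee_pos: [0.4977, 0.0175, 0.047]
ee_rot: [0.999, 0.033, 0.0, 0.0]
wrist_force: [-0.5, 0.2, -1.5]
finger_gap: 0.0467
gripper_force: 41.4
t: 7.5
ee_pos: [0.4977, 0.0175, 0.0466]
ee_rot: [0.999, 0.033, 0.0, 0.0]
wrist_force: [-3.6, -0.8, 6.0]
finger_gap: 0.0467
gripper_force: 42.1
```

Contact. Opening slightly and backing up.

```bash
python3 -m pendant '[[[0,0,0],0],[[0,0,0],0],[[0,0,0],0],[[0,0,0],0]]' 6.2
python3 -m pendant '[[[0,0,-3],0],[[0,0,-8],0],[[0,0,-12],0],[[0,0,-14],0]]'
python3 -m pendant '[[[0,8,0],0],[[0,14,0],0],[[0,20,0],0],[[0,20,0],0]]'
python3 - <<'E'
from h import *
a=np.mean([camera("top").astype(float) for _ in range(6)],0).astype(np.float32);np.save("top2.npy",a)
cv2.imwrite("pics/t2.png",cv2.resize(a[165:265,195:345].astype(np.uint8),None,fx=5.3,fy=5.3,interpolation=cv2.INTER_CUBIC))
E
```

```text
t: 8.0
ee_pos: [0.4976, 0.0175, 0.0461]
ee_rot: [0.999, 0.033, -0.0, 0.0]
wrist_force: [0.1, 0.3, -0.7]
finger_gap: 0.0619
gripper_force: 0.0
t: 8.5
ee_pos: [0.4981, 0.0175, 0.1885]
ee_rot: [0.999, 0.033, 0.001, 0.0]
wrist_force: [0.3, 0.1, -0.8]
finger_gap: 0.0623
gripper_force: 0.0
t: 9.0
ee_pos: [0.5104, -0.1852, 0.1859]
ee_rot: [1.0, 0.031, -0.0, 0.0]
wrist_force: [-0.7, 0.7, 0.4]
finger_gap: 0.0621
gripper_force: 0.0
```

View pics/t2.png

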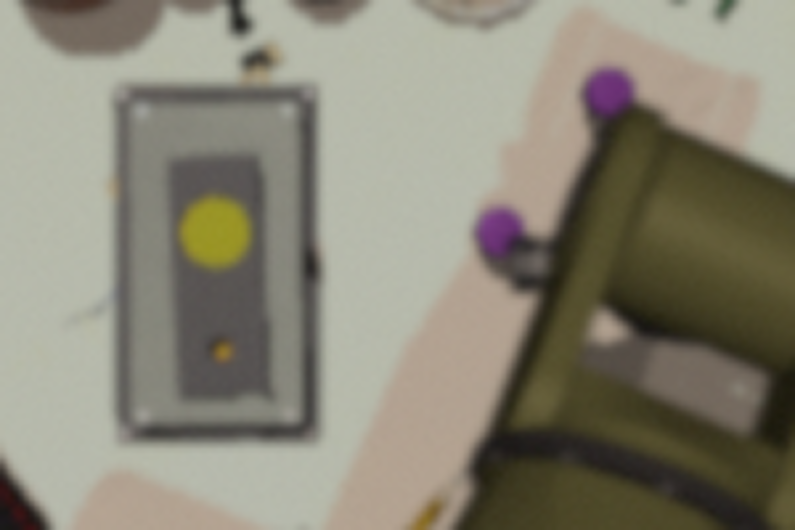

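The amber leaf lies square on the green, with its glass at crop (216,232) and its hole at (222,350), green edges nearly hidden. Now measuring the hole and the pin.

```bash
python3 - <<'E'
from h import *
im=np.load("top2.npy");g=im.mean(2)
hsv=cv2.cvtColor(im.astype(np.uint8),cv2.COLOR_BGR2HSV)
m=cv2.inRange(hsv,(20,150,90),(35,255,255));m[:195]=0;m[222:]=0;m[:,:222]=0;m[:,250:]=0
M=cv2.moments(m,True);p=(M['m10']/M['m00'],M['m01']/M['m00']);P=on("top",p,.056)
print("amber glass",p,P)
print(g[225:238,230:245].astype(int));print((im[...,2]-im[...,0])[225:238,230:245].astype(int))
mm=(g[190:245,220:255]<112).astype(np.uint8);c=max(cv2.findContours(mm,0,2)[0],key=cv2.contourArea);r=cv2.minAreaRect(c);print(r,on("top",(r[0][0]+220,r[0][1]+190),.056))
print("hole 62mm back at 3.8:",P[:2]-.062*np.array([np.cos(.0663),np.sin(.0663)]))
a=np.load("topavg.npy")
h=cv2.cvtColor(a.astype(np.uint8),cv2.COLOR_BGR2HSV)
print("H",h[203:226,312:335,0]);print("V",h[203:226,312:335,2][::2]);print("S",h[203:226,312:335,1][::2])
E
```

```text
amber glass (235.21666666666667, 208.325) [0.52590396 0.01996088 0.056     ]
[[ 85  84  84  83  84  84  86  84  85  85  84  84  86  86  87]
 [ 85  83  84  84  83  84  84  84  84  85  85  84  86  85  82]
 [ 85  85  85  84  83  82  81  82  83  83  85  83  84  84  82]
 [ 85  85  85  82  78  75  72  75  80  81  84  83  86  83  80]
 [ 84  86  84  81  73  66  68  75  80  83  85  83  86  84  83]
 [ 84  86  85  79  68  68  82  90  89  86  83  82  83  84  81]
 [ 86  85  83  80  73  79  94 101  94  86  84  84  85  85  81]
 [ 86  86  84  81  77  83  94  97  91  87  86  83  83  84  81]
 [ 84  84  82  83  82  82  86  86  84  84  83  83  83  85  81]
 [ 85  83  84  84  84  83  83  83  84  85  83  84  84  84  81]
 [ 85  82  83  84  83  84  83  83  83  85  82  82  84  83  83]
 [ 85  85  84  82  83  84  83  82  83  83  84  82  83  84  82]
 [ 85  82  83  82  83  83  82  83  82  82  81  82  83  83  82]]
[[ 6  6  5  5  6  6  6  6  6  4  5  5  5  5  6]
 [ 5  6  5  5  6  5  5  6  6  6  4  5  4  5  5]
 [ 6  4  5  5  5  5  6  6  5  4  4  5  4  5  5]
 [ 5  6  4  4  5  7 10 12 11  6  4  5  4  5  4]
 [ 5  6  6 
[... 3898 characters left out ...]
136 130 131 128 130]
 [139 141 143 144 143 141 138 145 168 188 189 188 189 191 190 190 189 171
  149 138 135 134 134]
 [140 140 141 142 142 142 143 147 166 186 191 188 192 190 190 195 188 169
  146 137 136 135 133]
 [144 145 144 144 143 143 144 143 151 168 181 190 189 192 189 189 178 157
  146 145 147 141 136]
 [140 141 140 140 145 143 145 144 145 146 154 162 168 169 162 158 150 145
  144 144 143 143 141]
 [107 119 128 132 138 140 140 141 143 142 141 142 143 145 145 146 146 145
  143 142 145 142 132]
 [ 38  44  47  57  75  89 105 118 126 132 136 137 136 140 140 142 140 142
  142 145 144 139 108]
 [ 24  23  23  20  22  29  35  42  47  60  77  90 101 117 126 130 132 136
  136 138 136 124  82]]
```

```bash
python3 - <<'E'
from h import *
a=np.load("topavg.npy");h=cv2.cvtColor(a.astype(np.uint8),cv2.COLOR_BGR2HSV)
S=h[...,1].astype(float);m=np.zeros_like(S);m[206:223,316:333]=np.clip((S[206:223,316:333]-148)/40,0,1)
Y,X=np.mgrid[:384,:512];p=((m*X).sum()/m.sum(),(m*Y).sum()/m.sum());print("knob px",p,"area",m.sum(),on("top",p,.064),"by holes",on("top",(323.55,214.1),.042))
print("hole px expected",proj("top",(.46404,.01585,.056)),proj("top",(.46404,.01585,.037)))
# side knob
s=np.load("side0.npy");hs=cv2.cvtColor(s,cv2.COLOR_BGR2HSV)
print("knob predicted in side",proj("side",(*on("top",p,.066)[:2],.066)))
# stand foot-plate / top edges
g=a.mean(2)
E1=[];
for r in range(190,245,6):
    row=g[r,205:235];i=np.argmax(row<140);L=205+i-1+(row[i-1]-140)/(row[i-1]-row[i]);
    row=g[r,268:240:-1];j=np.argmax(row<140);R=268-(j-1+(row[j-1]-140)/(row[j-1]-row[j]));E1.append((r,round(L,2),round(R,2)))
print(E1)
E2=[]
for c in range(222,250,4):
    col=g[168:195,c];i=np.argmax(col<140);T=168+i-1+(col[i-1]-140)/(col[i-1]-col[i]);
    col=g[262:235:-1,c];j=np.argmax(col<140);B=262-(j-1+(col[j-1]-140)/(col[j-1]-col[j]));E2.append((c,round(T,2),round(B,2)))
print(E2)
T=[on("top",(x,y),.003) for x,y in((216.6,214),(254,214),(235,180.5),(236,248))];print(np.round(T,4))
go((.47,-.17,.2))
E
```

```text
knob px (np.float64(324.5922640170334), np.float64(214.19978708303765)) area 70.44999999999999 [ 0.50963256 -0.22994621  0.064     ] by holes [ 0.51010329 -0.23063608  0.042     ]
hole px expected [236.62594543 230.41282575] [236.76867047 230.23900092]
knob predicted in side [260.50038025 243.3382492 ]
[(190, np.float64(216.1), np.float64(254.68)), (196, np.float64(216.04), np.float64(254.65)), (202, np.float64(216.09), np.float64(254.64)), (208, np.float64(216.04), np.float64(254.65)), (214, np.float64(216.0), np.float64(255.58)), (220, np.float64(215.7), np.float64(255.19)), (226, np.float64(215.97), np.float64(255.19)), (232, np.float64(216.01), np.float64(255.2)), (238, np.float64(215.97), np.float64(255.2)), (244, np.float64(216.46), np.float64(255.16))]
[(222, np.float64(166.41), np.float64(248.4)), (226, np.float64(180.27), np.float64(248.43)), (230, np.float64(180.3), np.float64(248.42)), (234, np.float64(180.32), np.float64(248.38)), (238, np.float64(161.52), np.float64(248.32)), (242, np.float64(168.09), np.float64(248.12)), (246, np.float64(173.74), np.float64(248.36))]
[[ 0.5104  0.0755  0.003 ]
 [ 0.5105 -0.0336  0.003 ]
 [ 0.6085  0.0221  0.003 ]
 [ 0.4116  0.0187  0.003 ]]
tool cm [-4.01 -1.34 -1.37] roll 0 yaw 3.9 |d|cm 4.4
```

```bash
python3 - <<'E'
from h import *
go((.5098,-.2303,.10),3.8)
E
```

```text
tool cm [-0.45  4.94  8.63] roll 0.1 yaw 3.9 |d|cm 10.0
```

```bash
python3 -m pendant '[[[-0.4,4.9,2],0],[[-0.4,4.9,6],0],[[-0.4,4.9,8.6],0],[[-0.4,4.9,8.6],0]]' 4.6 40
python3 - <<'E'
from h import *
go((.5098,-.2303,.046),3.8)
E
```

```text
t: 9.8
ee_pos: [0.5095, -0.2299, 0.0988]
ee_rot: [0.999, 0.034, -0.001, -0.001]
wrist_force: [0.3, -0.2, 0.4]
finger_gap: 0.046
gripper_force: 0.0
tool cm [0.03 0.05 5.28] roll 0.0 yaw 3.8 |d|cm 5.3
```

```bash
python3 -m pendant '[[[0,0,2],0],[[0,0,4],0],[[0,0,5.2],0],[[0,0,5.2],0]]'
python3 -m pendant '[[[0,0,0],0],[[0,0,0],0],[[0,0,0],0],[[0,0,0],0]]' 2.2 50
python3 -m pendant '[[[0,0,-1],0],[[0,0,-3],0],[[0,0,-6],0],[[0,0,-8],0],[[0,0,-8],0]]'
```

```text
t: 10.3
ee_pos: [0.5102, -0.2309, 0.0485]
ee_rot: [0.999, 0.033, -0.0, -0.0]
wrist_force: [0.4, 0.1, 0.4]
finger_gap: 0.0461
gripper_force: 0.0
t: 10.8
ee_pos: [0.5106, -0.2314, 0.0495]
ee_rot: [0.999, 0.033, 0.001, 0.0]
wrist_force: [-1.9, 1.4, 6.8]
finger_gap: 0.0231
gripper_force: 48.2
t: 11.42
ee_pos: [0.5107, -0.2315, 0.1302]
ee_rot: [0.999, 0.033, 0.001, 0.001]
wrist_force: [-0.2, 0.6, -0.8]
finger_gap: 0.0232
gripper_force: 48.0
```

```bash
python3 - <<'E'
from h import *
go((.4640,.0155,.13),3.8)
E
```

```text
tool cm [-3.030e+00 -2.496e+01  2.000e-02] roll -0.0 yaw 3.8 |d|cm 25.1
```

```bash
python3 -m pendant '[[[-0.6,-5,0],0],[[-1.2,-10,0],0],[[-2,-16,0],0],[[-2.6,-22,0],0],[[-3,-25,0],0]]'
python3 -m pendant '[[[0,0,1.5],0],[[0,0,2.5],0],[[0,0,2.5],0],[[0,0,2.5],0]]'
python3 - <<'E'
from h import *
s=sense();print(s['ee_pos'],s['wrist_force'])
a=np.mean([camera("side").astype(float) for _ in range(6)],0);np.save("s3.npy",a)
p=s['ee_pos'];print("tcp px",proj("side",p),"hole px",proj("side",(.464,.0158,.056)),"foot",proj("side",p-np.array([0,0,.0415])))
cv2.imwrite("pics/s3.png",cv2.resize(a[130:230,170:280].astype(np.uint8),None,fx=6,fy=6,interpolation=cv2.INTER_CUBIC))
E
```

```text
t: 12.05
ee_pos: [0.4626, 0.0186, 0.1276]
ee_rot: [0.999, 0.034, -0.001, -0.0]
wrist_force: [0.4, -0.9, -0.5]
finger_gap: 0.0229
gripper_force: 48.0
t: 12.55
ee_pos: [0.4638, 0.0156, 0.1032]
ee_rot: [0.999, 0.032, -0.0, 0.0]
wrist_force: [-0.0, 1.2, -0.9]
finger_gap: 0.0233
gripper_force: 48.0
[0.46382843 0.01561652 0.10318112] [-2.48539362e-04  1.19917724e+00 -9.43322340e-01]
tcp px [202.55143527 181.19317447] hole px [203.57326875 196.25621029] foot [203.42012584 194.52098306]
```

View pics/s3.png

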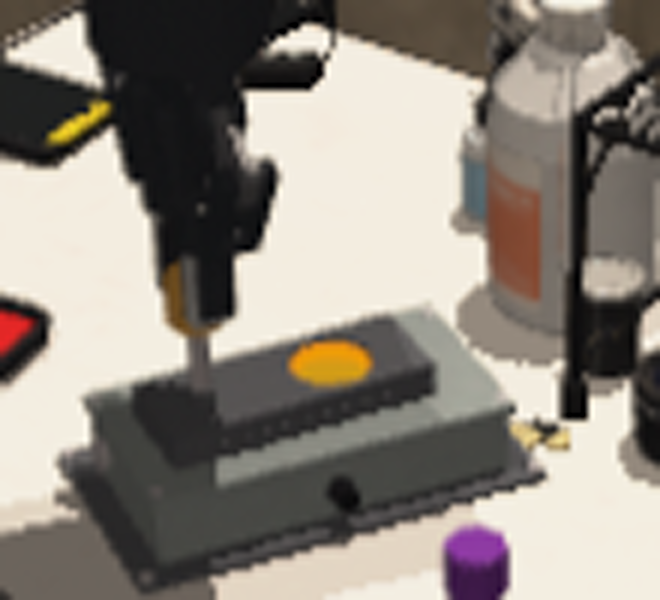

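Side view: the shank (crop x≈203, foot y≈395) hangs straight over the hole position at px (203.6,196). Lowering it gently.

```bash
python3 -m pendant '[[[0,0,0.3],0],[[0,0,0.5],0],[[0,0,0.7],0],[[0,0,0.7],0]]'
python3 -m pendant '[[[0,0,0.1],0],[[0,0,0.2],0],[[0,0,0.2],0]]'
```

```text
t: 13.35
ee_pos: [0.4636, 0.0163, 0.096]
ee_rot: [0.999, 0.033, -0.0, 0.0]
wrist_force: [0.7, -0.3, -0.5]
finger_gap: 0.023
gripper_force: 48.0
t: 13.72
ee_pos: [0.4637, 0.0163, 0.0941]
ee_rot: [0.999, 0.033, -0.0, 0.0]
wrist_force: [0.8, 0.3, -1.5]
finger_gap: 0.0229
gripper_force: 48.0
```

```bash
python3 -m pendant '[[[0,0,0.1],0],[[0,0,0.2],0],[[0,0,0.2],0]]'
python3 -m pendant '[[[0,0,0.1],0],[[0,0,0.2],0],[[0,0,0.2],0]]'
```

```text
t: 14.1
ee_pos: [0.4636, 0.0163, 0.0921]
ee_rot: [0.999, 0.033, -0.0, 0.0]
wrist_force: [-0.6, 0.0, -0.8]
finger_gap: 0.0228
gripper_force: 48.0
t: 14.48
ee_pos: [0.4636, 0.0163, 0.0901]
ee_rot: [0.999, 0.033, -0.0, -0.0]
wrist_force: [0.9, -0.6, -1.8]
finger_gap: 0.023
gripper_force: 48.0
```

```bash
for i in 1 2; do python3 -m pendant '[[[0,0,0.1],0],[[0,0,0.1],0],[[0,0,0.1],0]]' | grep -E "ee_pos|wrist"; done
```

```text
ee_pos: [0.4637, 0.0163, 0.0892]
wrist_force: [-0.9, -0.5, -0.6]
ee_pos: [0.4638, 0.0162, 0.0884]
wrist_force: [0.9, -1.8, 1.7]
```

```bash
for i in 1 2; do python3 -m pendant '[[[0,0,0.1],0],[[0,0,0.1],0],[[0,0,0.1],0]]' | grep -E "ee_pos|wrist"; done
```

```text
ee_pos: [0.4635, 0.0163, 0.087]
wrist_force: [0.9, -0.2, -1.9]
ee_pos: [0.4636, 0.0163, 0.0861]
wrist_force: [0.4, -1.1, -1.4]
```

```bash
python3 -m pendant '[[[0,0,0.1],0],[[0,0,0.2],0],[[0,0,0.3],0],[[0,0,0.4],0],[[0,0,0.5],0]]' | grep -E "ee_pos|wrist"; for i in 1 2; do python3 -m pendant '[[[0,0,0.1],0],[[0,0,0.1],0],[[0,0,0.1],0]]' | grep -E "ee_pos|wrist"; done
```

```text
ee_pos: [0.4637, 0.0163, 0.0811]
wrist_force: [-0.8, -0.4, -0.2]
ee_pos: [0.4636, 0.0163, 0.0802]
wrist_force: [0.5, -0.3, -0.4]
ee_pos: [0.4637, 0.0163, 0.0792]
wrist_force: [0.2, -0.2, -0.8]
```

```bash
for i in 1 2 3; do python3 -m pendant '[[[0,0,0.08],0],[[0,0,0.08],0],[[0,0,0.08],0]]' | grep -E "ee_pos|wrist"; done
```

```text
ee_pos: [0.4637, 0.0163, 0.0784]
wrist_force: [-0.6, -0.5, 1.3]
ee_pos: [0.4642, 0.0163, 0.0782]
wrist_force: [-1.0, -0.3, 8.4]
ee_pos: [0.4646, 0.0163, 0.078]
wrist_force: [-0.9, 0.9, 14.3]
```

The pin is through both leaves with its foot on the bush (TCP z≈0.0783). Next I'll ease the press to about 7 N and feel round the 4.5 mm circle.

```bash
f(){ grep -E "ee_pos|wrist"; }
python3 -m pendant '[[[0,0,-0.08],0],[[0,0,-0.08],0]]' | f
python3 -m pendant '[[[0.11,-0.01,0],0],[[0.22,-0.03,0],0],[[0.22,-0.03,0],0]]' | f
python3 -m pendant '[[[0.09,-0.04,0],0],[[0.18,-0.08,0],0],[[0.18,-0.08,0],0]]' | f
```

```text
ee_pos: [0.4641, 0.0163, 0.0783]
wrist_force: [-0.8, 0.1, 7.5]
ee_pos: [0.4659, 0.0165, 0.0781]
wrist_force: [-4.0, -2.3, 9.8]
ee_pos: [0.4674, 0.0174, 0.078]
wrist_force: [-4.9, -2.1, 9.4]
```

```bash
f(){ grep -E "ee_pos|wrist"; }
python3 -m pendant '[[[0.07,-0.07,0],0],[[0.13,-0.14,0],0],[[0.13,-0.14,0],0]]' | f
python3 -m pendant '[[[0.03,-0.1,0],0],[[0.05,-0.19,0],0],[[0.05,-0.19,0],0]]' | f
```

```text
ee_pos: [0.4686, 0.019, 0.0777]
wrist_force: [-3.0, -1.0, 3.9]
ee_pos: [0.4692, 0.021, 0.0776]
wrist_force: [0.1, -3.4, 0.4]
```

It's dipping (z down, force gone). Pressing down slightly here.

```bash
f(){ grep -E "ee_pos|wrist"; }
python3 -m pendant '[[[0,0,0.08],0],[[0,0,0.08],0],[[0,0,0.08],0]]' | f
python3 -m pendant '[[[0,0,0.06],0],[[0,0,0.06],0],[[0,0,0.06],0]]' | f
```

```text
ee_pos: [0.4695, 0.0209, 0.0772]
wrist_force: [-0.9, -3.0, 6.5]
ee_pos: [0.4693, 0.0207, 0.0762]
wrist_force: [0.8, -6.6, 0.6]
```

```bash
f(){ grep -E "ee_pos|wrist"; }
python3 -m pendant '[[[0,0.06,0.04],0],[[0,0.06,0.1],0],[[0,0.06,0.1],0]]' | f
python3 -m pendant '[[[0,0,0.1],0],[[0,0,0.1],0],[[0,0,0.1],0]]' | f
```

```text
ee_pos: [0.4693, 0.0203, 0.0752]
wrist_force: [1.4, -4.3, 1.8]
ee_pos: [0.4693, 0.0203, 0.0742]
wrist_force: [0.7, -5.7, 1.8]
```

```bash
f(){ grep -E "ee_pos|wrist"; }
python3 -m pendant '[[[0,0.05,0.1],0],[[0,0.05,0.2],0],[[0,0.05,0.2],0]]' | f
python3 -m pendant '[[[0,0,0.1],0],[[0,0,0.2],0],[[0,0,0.2],0]]' | f
python3 -m pendant '[[[0,0,0.1],0],[[0,0,0.2],0],[[0,0,0.2],0]]' | f
```

```text
ee_pos: [0.4692, 0.02, 0.072]
wrist_force: [-0.2, -3.4, -0.6]
ee_pos: [0.4692, 0.02, 0.0701]
wrist_force: [0.7, -3.2, 0.0]
ee_pos: [0.4692, 0.0199, 0.0681]
wrist_force: [0.8, -3.0, 0.4]
```

```bash
f(){ grep -E "ee_pos|wrist"; }
python3 -m pendant '[[[0,0.02,0.1],0],[[0,0.02,0.2],0],[[0,0.02,0.2],0]]' | f
python3 -m pendant '[[[0,0,0.1],0],[[0,0,0.15],0],[[0,0,0.15],0]]' | f
python3 -m pendant '[[[0,0,0.08],0],[[0,0,0.08],0],[[0,0,0.08],0]]' | f
```

```text
ee_pos: [0.4692, 0.0198, 0.066]
wrist_force: [1.2, -1.9, -1.0]
ee_pos: [0.4692, 0.0198, 0.0646]
wrist_force: [0.6, -1.3, 0.8]
ee_pos: [0.4692, 0.0198, 0.0638]
wrist_force: [1.9, -1.4, 0.4]
```

```bash
f(){ grep -E "ee_pos|wrist"; }
python3 -m pendant '[[[0,0,0.06],0],[[0,0,0.06],0],[[0,0,0.06],0]]' | f
python3 -m pendant '[[[0,0,0.06],0],[[0,0,0.06],0],[[0,0,0.06],0]]' | f
```

```text
ee_pos: [0.4693, 0.0197, 0.0635]
wrist_force: [-0.4, -1.2, 4.4]
ee_pos: [0.4694, 0.0197, 0.0634]
wrist_force: [-4.0, -1.0, 13.8]
```

The knob is down: contact at TCP z 0.0635, as predicted. Easing off, releasing and withdrawing.

```bash
python3 -m pendant '[[[0,0,-0.08],0],[[0,0,-0.08],0]]' 
python3 -m pendant '[[[0,0,0],0],[[0,0,0],0],[[0,0,0],0],[[0,0,0],0]]' 4.6
python3 -m pendant '[[[0,0,-2],0],[[0,0,-6],0],[[0,0,-11],0],[[0,0,-14],0]]'
python3 -m pendant '[[[-3,6,0],0],[[-5,12,0],0],[[-5,18,0],0],[[-5,22,0],0],[[-5,22,0],0]]'
python3 - <<'E'
from h import *
a=camera("top")[165:265,195:295];b=camera("side")[130:230,170:270]
cv2.imwrite("pics/f.png",cv2.resize(np.hstack([a,b]),None,fx=4,fy=4,interpolation=cv2.INTER_CUBIC))
E
```

```text
t: 24.98
ee_pos: [0.4692, 0.0197, 0.0635]
ee_rot: [0.999, 0.033, -0.0, 0.0]
wrist_force: [-0.4, -2.6, 3.3]
finger_gap: 0.0226
gripper_force: 48.2
t: 25.48
ee_pos: [0.4692, 0.0198, 0.0635]
ee_rot: [0.999, 0.033, -0.0, -0.0]
wrist_force: [-0.4, 0.3, 0.3]
finger_gap: 0.0457
gripper_force: 0.0
t: 25.98
ee_pos: [0.4695, 0.0198, 0.2059]
ee_rot: [0.999, 0.033, 0.001, 0.0]
wrist_force: [0.0, 1.1, 0.1]
finger_gap: 0.0463
gripper_force: 0.0
t: 26.6
ee_pos: [0.4335, -0.2052, 0.2032]
ee_rot: [1.0, 0.031, -0.0, -0.0]
wrist_force: [-0.6, -0.3, 0.1]
finger_gap: 0.0464
gripper_force: 0.0
```

View pics/f.png

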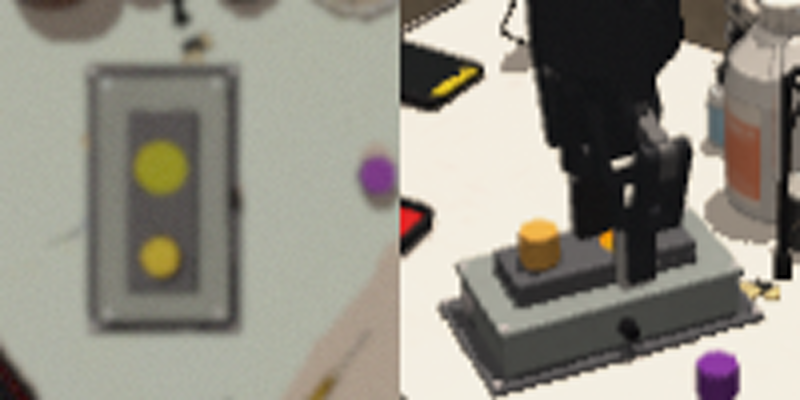

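The knob sits flat on the amber leaf, at (160,257) in the top half and (538,245) in the side half. The leaves are aligned and the gripper is clear.

```bash
python3 -c "
from bench import finish_job;print(finish_job())"
```

```text
the job is handed in; nothing more can be done
None
```

The job is handed in at about 27 s; no verdict came back. The amber leaf lies square on the green, the pin went through both into the bush with its knob flat on the amber leaf, and the gripper never went near the bottle, film can or lens.

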